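# Board under the bridge, contacts drawn to the mark

## Robot

A 7-joint arm with a two-finger parallel gripper is mounted at the origin on the work surface. World frame = base frame: x ahead of the robot, y to its left, z up, the work surface at z = 0. Lengths are in m, angles in rad, forces in N, time in s.
With the tool pointing down it reaches from about 0.425 to 0.925 m from the base axis. Payload 6.8 kg.
Tool frame: the origin (TCP) lies between the finger pads; the fingertips stand r.tips_ahead ahead of it and the grasp point (between the pads) lies 5 mm behind it (r.tips_ahead is the distance from the TCP to the fingertips, in m); z points along the fingers, y is the line along which they close (so a half turn about z gives the same grasp; the last joint's range is limited). The gripper opens to 85 mm and grips with 20 to 120 N. Pads are 22 mm wide; open, the fingers measure 114 mm over their backs; the gripper's body (76 mm by 85 mm) begins 54 mm behind the grasp point. The pads swing forward as they close: fully open they stand 13 mm farther back than shut.
Start: joints at [1.088, 0.477, 0.022, 1.555, -0.011, 1.109, -0.083], TCP at [0.247, -0.628, 0.245] pointing down, gripper open.
Joint ranges: [-2.96, 2.96], [-0.34, 2.1], [-1.41, 1.46], [0.24, 2.44], [-1.37, 4.51], [0.17, 1.92], [-2.96, 2.96]. Speed limits (rad/s): [2.39, 2.39, 3.14, 3.14, 3.14, 3.14, 3.14].

## Interface

Orientations are given as a rotation vector (axis times angle).
In Python, from bench import r gives the robot as it stands.
- The arm moves only by the tool move_arm, never from a script. Its argument "rows" is one flat list of numbers, 4 for each row, row after row: the shift along the tool's x, y, z in cm, then the turn about the tool's z in degrees. In form: [tx, ty, tz, twist, tx, ty, tz, twist, ...]. A call has 1 to 10 rows; each row is the pose to reach, as a shift and turn from the pose commanded when the call began, along the tool's axes at that moment; what a row does not reach only later rows make up. A row lasts 1/8 s, in which the tool goes at most 62.5 mm and 10.7 degrees, less where a joint would pass 70% of its speed; a pose out of reach is approached as far as the arm can. A call with a gripper value outside its range is refused whole. "fingers" is the opening, from 0 (shut) to 1 (fully open), set as the call begins (left out, the last holds). The fingers move at their own pace and stop on an object; "newtons" is the grip in N (left out, the last holds). Time passes only in rows, so rows that repeat a pose let the fingers close. It gives the time, the measured TCP pose, the force, the opening and the grip force at its end, in the units of the state.
- r.get_obs(): the state, without advancing time (a new reading comes with each control period).
- r.grab_frame(name): name is "side" or "top"; returns the picture (420x560x3 uint8, blue, green, red); there is no depth.
- r.camera_params(name): a dict with "fx", "fy", "cx", "cy" (pixels), "k1" (the pictures are not rectified: a ray, as slopes to the right and down, at radius r is drawn at 1 + k1 r^2 times it, then the intrinsics apply), "world_from_camera" (4x4, takes a point from camera to world coordinates). Camera axes: x right, y down, z forward; pixel columns grow to the right and rows downward; lengths in m; the calibration is good to about 2 mm. A picture is of the moment at which its call begins. camera_params takes no time and is no camera call.
- r.hand_in(): hands the job in; it is judged then, once.
The state is a dict: "clock": time; "joints": joint angles; "qvel": joint speeds; "tau": joint torques, N m; "tcp_pos": TCP position; "orientation": TCP orientation; "contact_force": force on the tool from outside, world axes, zero at the start; "moment": the same for the moment, N m; "grip_width": finger opening in m; "gripper_force": force on a finger pad.
Only numpy, scipy, OpenCV 4.12 (cv2) and the standard library are available. Lean on these libraries where they do the work, as an engineer would, in place of code of your own. Each camera call takes 0.05 s, during which the arm holds its last target. There are 200 camera calls.

## Task

On the test jig, slide the board carrier along its channel and under the bridge until its nose is fully home against the end stop. Only then pull the spring-loaded handle out towards the robot until its pointer is level with the mark on the scale rail, and finish while still holding it there: the program ends with the gripper holding the handle, because the spring draws it back if let go. Leave everything else on the bench where it is.

Things in the scene. Friction and masses are not known exactly. Their poses are not given: they have to be found in the camera images.
- jig: Board test jig, fixed. Grey base 100 x 360 x 24 mm; origin at the centre of its underside; y runs along the channel to the end stop, -x faces the robot (yaw up to 0.2 rad either way). Two aluminium guide walls along y (9 mm thick, tops 46 mm above the bench) leave a channel 82 mm wide, floor 24 mm above the bench. A grey scale rail (at jig y 25 to 55 mm, top 24 mm up) reaches to jig x = -200 mm.
- bridge (a point): Middle of the underside of the aluminium bridge, 68 mm above the bench. The bridge crosses the channel at jig y = 70 to 95 mm, is 25 mm wide and its top is 78 mm above the bench.
- stop (a point): Centre of the end stop's face, at jig (0, 160, 32) mm; the stop's top is 54 mm above the bench; its axes are the jig's.
- sled: Board carrier, loose in the channel: black sled 78 (x) x 140 (y) x 16 mm with a green circuit board on top, about 0.22 kg; origin at the centre of its underside, axes as the jig's. An upright aluminium tab, 20 (x) x 14 (y) mm, stands near its rear (-y) end, its top 90 mm above the bench: too tall for the bridge, but with the nose home it stops at jig y = 32 mm, short of it.
- grip (a point): Point in the tab of the board carrier, 15 mm below the tab's top, 75 mm above the bench; good place to grip, across x or y. It lies 128 mm behind the nose.
- nose (a point): Middle of the carrier's front face (the one that meets the end stop), 8 mm above its underside. Fully home, it coincides with point stop.
- puller (a joint): Travel of the pull frame in m: 0 drawn in (start), grows as the handle is pulled along jig -x, limit 0.065. A spring pulls it back: about 5 N at 0 and 120 N/m more (about 10 N at 45 mm), friction 0.3 N. The pull frame, 0.35 kg, carries handle, pointer and, beyond the channel, a row of brass contact fingers.
- handle (a point): Centre of the handle bar, black, lying along jig y: 90 mm long, 14 mm thick in jig x, 20 mm high, centre 65 mm above the bench, top at 75 mm. Two steel legs at its ends leave 72 mm free under it. It starts at jig (-110, 125) mm, 60 mm in front of the base, with free space on both sides. Axes as the jig's.
- pointer (a point): Tip of the thin steel pointer (3 mm wide), which sticks out from the handle's right leg (towards jig -y) over the scale rail, 36 mm above the bench. Moves with the handle; same jig x as the handle's centre.
- mark: The mark: small steel saddle 16 x 34 mm clamped on the scale rail, with an upright blade 3 mm thick (in jig x), top 38 mm above the bench. Fixed; at a different place along the rail each time, 30 to 46 mm out from the pointer's start. Origin at the centre of its underside, axes as the jig's.
- mark_edge (a point): End of the mark's blade nearest the pointer, 36 mm above the bench. The pointer is level with the mark when both have the same jig x; the pointer's tip then faces this end 3 mm away.
- reel: Bystander: green solder reel, 56 mm diameter, 40 mm high; origin at the underside.
- flux: Bystander: small jar, 44 mm diameter, 45 mm high; origin at the underside.
- driver: Bystander: screwdriver 170 mm long, lying beyond the jig; origin under its middle.
- transformer: Bystander: small transformer 45 x 55 x 46 mm, near the open end of the channel; origin at the underside.
- meter: Bystander: yellow multimeter 150 x 80 x 40 mm, to the right; origin at the underside.
- bin: Bystander: blue parts tray 100 x 140 x 45 mm, to the left; origin at the underside.
- can: Bystander: can, 66 mm diameter, 85 mm high, to the right; origin at the underside.
Mind the look-alikes: they are no part of the job. Several things have the shape of the sled; the one meant has the colours described above.

How it is judged:
On the way, in this order (a step that is already met when the one before it is completed fails the run):
1. the board carrier is home against the end stop (y of nose in the frame of stop between -0.005 and 0.003 m and x of nose in the frame of stop between -0.006 and 0.006 m and z of nose in the frame of stop between -0.004 and 0.004 m), for 0.2 s.
2. the robot holds the handle with its pointer at the mark (x of pointer in the frame of mark_edge between -0.004 and 0.004 m and contact force between the fingers and puller above 3 N), for 0.4 s.
At the end, for the whole second after the job is handed in: The carrier's nose is within 5 mm of the end stop and the carrier lies flat in the channel; the pointer is within 4 mm of the mark along the pull, at rest, and the fingers are still holding the handle (more than 3 N) (all of step 1 and all of step 2 and velocity of joint puller between -0.01 and 0.01 m/s); the arm keeps its last pose, push and grip.
It fails at once if the handle is pulled (more than 15 mm) while the carrier is more than 12 mm from the end stop (value of joint puller above 0.015 m and y of nose in the frame of stop below -0.012 m).
It fails at once if a bystander is moved more than 30 mm (distance of any of reel, flux, driver, transformer, meter, bin, can from where it was at the start of the episode above 0.03 m).
It also fails if it takes over 42 s, if anything falls off the work surface, if the arm or the gripper's body presses on something with over 40 N, if the wrist force passes 120 N, or if a joint passes its speed limit or range.

## Working session

There is one attempt and no reset: what is moved stays moved. The work goes in short steps, Python scripts to look and compute and a tool call to move; the robot and the scene stay as the last step left them, time stands still between calls to the robot, and variables do not carry over. Pictures are saved under pics/ and viewed, at most 10 in all, crops included, and the job is handed in when it is done.

Besides the shell and the picture viewer there is one more tool, called in YAML: its name, and indented under it one key for each argument. move_arm: Moves the arm, as the interface text tells. Its arguments: {"type":"object","properties":{"rows":{"type":"array"},"fingers":{"type":"number"},"newtons":{"type":"number"}},"required":["rows"]}

```bash
ls; mkdir -p pics
python3 - <<'E'
from bench import r
import cv2,json
for n in("top","side"):
    cv2.imwrite(f"pics/{n}0.png",r.grab_frame(n)); print(n,r.camera_params(n))
print(r.get_obs(), r.tips_ahead)
E
```

```text
pics
top {'fx': 382.72760730333374, 'fy': 382.72760730333374, 'cx': 272.0201960260962, 'cy': 209.27980121705673, 'k1': -0.00702083462714695, 'world_from_camera': array([[-1.63106789e-02, -9.94363573e-01,  1.04761859e-01,
         3.57611253e-01],
       [-9.99866902e-01,  1.62601623e-02, -1.33631555e-03,
        -4.54403186e-02],
       [-3.74661321e-04, -1.04769711e-01, -9.94496439e-01,
         1.13276469e+00],
       [ 0.00000000e+00,  0.00000000e+00,  0.00000000e+00,
         1.00000000e+00]])}
side {'fx': 526.1458173012276, 'fy': 526.1458173012276, 'cx': 283.9932987114102, 'cy': 209.39968553642439, 'k1': 0.06520845125607655, 'world_from_camera': array([[-0.84484187, -0.40764799,  0.34650444, -0.10490928],
       [-0.5350135 ,  0.64169627, -0.54953295,  0.816188  ],
       [ 0.0016654 , -0.649653  , -0.76022905,  1.30006294],
       [ 0.        ,  0.        ,  0.        ,  1.        ]])}
{'clock': 0.1, 'joints': array([ 1.08791018,  0.47772924,  0.02234308,  1.55634756, -0.01148624,
        1.10931721, -0.08311531]), 'qvel': array([-8.08115381e-05, -2.33938330e-03, -1.32888216e-03, -2.26886080e-03,
        1.23399594e-03, -1.80829574e-04, -4.05619990e-05]), 'tau': array([ 3.39767692e-03, -5.97763467e+01,  1.61253210e+00, -2.81956851e+01,
        1.26213711e-02,  5.04552459e-03, -2.21426248e-06]), 'tcp_pos': array([ 0.24689814, -0.62767122,  0.24441715]), 'orientation': array([-3.08500525e+00, -5.84988840e-01,  6.95520525e-04]), 'contact_force': array([0.1916578 , 0.23979737, 0.57358235]), 'moment': array([ 0.00918126,  0.02728134, -0.00995855]), 'gripper_force': 0.0, 'grip_width': 0.08517321021345928} 0.014
```

View pics/top0.png

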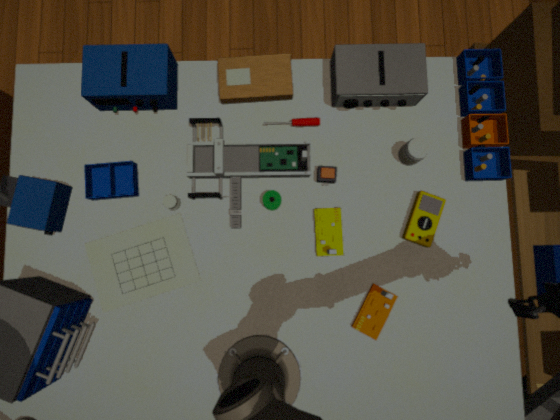

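View pics/side0.png

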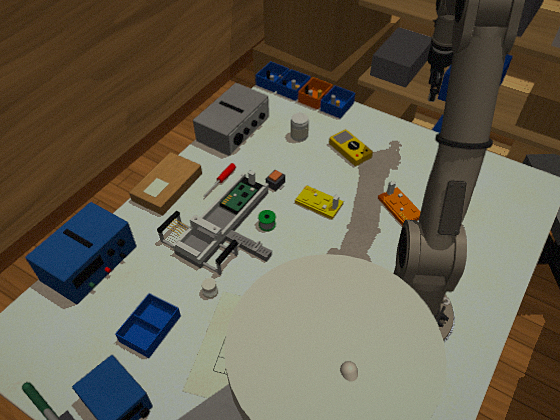

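The top picture shows the jig around (250,160) and its end stop at the left, near (190,160). The candidates for the sled are:
- black sled with green board, in the channel: top (283,157), side (240,195)
- yellow board: top (329,231)
- orange board: top (374,311)

I choose the green one in the channel and will check it in a close crop.

```bash
cat > h.py <<'E'
import numpy as np,cv2
from bench import r
def P(n):
    p=r.camera_params(n); return p,np.array([[p['fx'],0,p['cx']],[0,p['fy'],p['cy']],[0,0,1]]),np.array([p['k1'],0,0,0,0.])
def ray(n,u,v):
    p,K,d=P(n); s=cv2.undistortPoints(np.array([[[u,v]]],float),K,d)[0,0]
    T=p['world_from_camera']; return T[:3,3],T[:3,:3]@np.array([s[0],s[1],1])
def onz(n,u,v,z):
    o,d=ray(n,u,v); return o+d*(z-o[2])/d[2]
def proj(n,X):
    p,K,d=P(n); T=np.linalg.inv(p['world_from_camera'])
    return cv2.projectPoints(np.atleast_2d(np.array(X,float)),cv2.Rodrigues(T[:3,:3])[0],T[:3,3],K,d)[0][:,0]
def crop(n,x0,y0,w,h,s,f,name):
    cv2.imwrite(name,cv2.resize(f[y0:y0+h,x0:x0+w],None,fx=s,fy=s,interpolation=cv2.INTER_CUBIC))
E
python3 - <<'E'
from h import *
a=cv2.imread('pics/top0.png');b=cv2.imread('pics/side0.png')
crop('top',180,110,165,125,4.8,a,'pics/c1.png')
crop('side',150,155,150,115,5,b,'pics/c2.png')
E
```

```text
(no output)
```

View pics/c1.png

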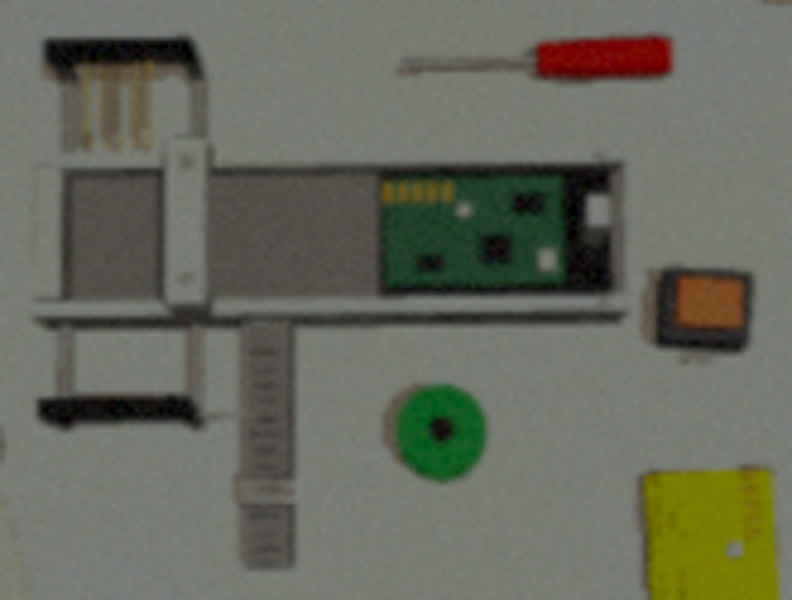

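View pics/c2.png

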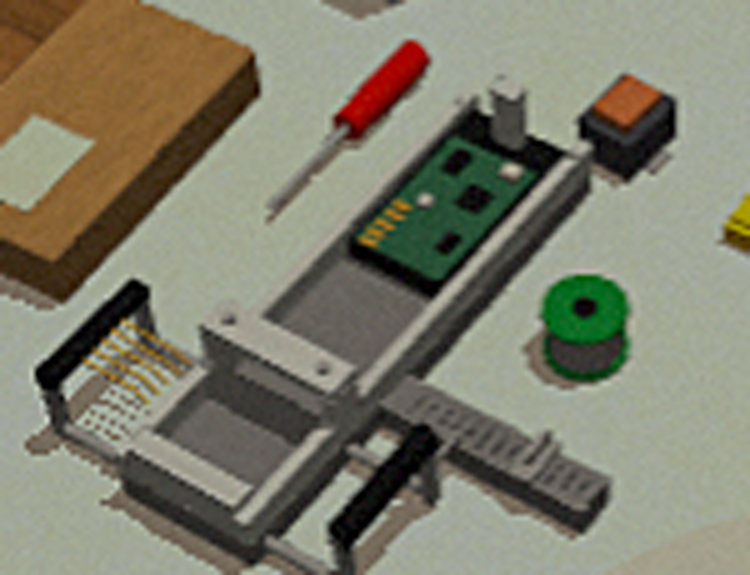

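The crops confirm it: a black sled with a green board, its tab top at top crop (599,210), i.e. pixel (304.8,153.8). The near handle is at crop (118,408), the pointer near (235,415) and the mark blade near (265,489).

Run:
```python
from h import *
np.set_printoptions(precision=4,suppress=True)
T=lambda u,v,z:onz('top',180+(u+.5)/4.8-.5,110+(v+.5)/4.8-.5,z)
S=lambda u,v,z:onz('side',150+(u+.5)/5-.5,155+(v+.5)/5-.5,z)
pts=dict(
wallfrontL=[T(36,316,.0),],
nearwall_outertopL=[T(36,312,.046)],nearwall_outertopR=[T(625,309,.046)],
nearwall_inL=[T(66,299,.046)],nearwall_inR=[T(610,293,.046)],
bridge_c=[T(187,222,.078),S(277,348,.078)],
stop_face=[T(65,235,.054)],
tab=[T(599,210,.09),S(506,84,.09)],
handleL=[T(42,408,.075),S(334,530,.075)],handleR=[T(193,408,.075),S(432,430,.075)],
fhandL=[T(46,46,.075),S(44,374,.075)],fhandR=[T(190,46,.075),S(140,286,.075)],
pointer=[T(233,415,.036)],
mark=[T(265,487,.038),S(543,450,.038)],
boardfront_l=[T(381,180,.042)],boardfront_r=[T(381,287,.042)],
reel=[T(441,431,.04)],transf=[T(708,305,.046)])
for k,v in pts.items():print(k,*v)
R,_=cv2.Rodrigues(r.get_obs()['orientation']);print(R)
```

```text
wallfrontL [0.5834 0.2066 0.    ]
nearwall_outertopL [0.5766 0.1963 0.046 ]
nearwall_outertopR [ 0.5727 -0.1575  0.046 ]
nearwall_inL [0.5843 0.1783 0.046 ]
nearwall_inR [ 0.5826 -0.1488  0.046 ]
bridge_c [0.6223 0.1011 0.078 ] [0.6196 0.1079 0.078 ]
stop_face [0.6216 0.1775 0.054 ]
tab [ 0.6225 -0.1395  0.09  ] [ 0.623  -0.1372  0.09  ]
handleL [0.514 0.186 0.075] [0.5128 0.1935 0.075 ]
handleR [0.5126 0.0982 0.075 ] [0.5075 0.1066 0.075 ]
fhandL [0.7312 0.1851 0.075 ] [0.725  0.1952 0.075 ]
fhandR [0.7298 0.0996 0.075 ] [0.7215 0.1123 0.075 ]
pointer [0.5137 0.0793 0.036 ]
mark [0.4695 0.0601 0.038 ] [0.4614 0.0619 0.038 ]
boardfront_l [ 0.6554 -0.0119  0.042 ]
boardfront_r [ 0.5893 -0.011   0.042 ]
reel [ 0.5014 -0.0458  0.04  ]
transf [ 0.5743 -0.2075  0.046 ]
[[ 0.9306  0.3661 -0.0007]
 [ 0.3661 -0.9306  0.0015]
 [-0.0001 -0.0017 -1.    ]]
```

move_arm:
  rows: [5,-3,0,-7,10.5,-6.3,0,-14,16,-9.6,0,-21,21.5,-12.9,0,-28,27,-16.2,0,-36,32.5,-19.5,0,-44,38,-22.8,0,-52,43.5,-26.1,0,-60,49,-29.4,0,-68,52.8,-31.7,0,-68]
  fingers: 1
  newtons: 40

```text
clock: 1.35
tcp_pos: [0.6233, -0.1381, 0.245]
orientation: [-2.229, -2.213, 0.0]
contact_force: [1.2, -0.6, 0.9]
grip_width: 0.0853
gripper_force: 0.0
```

move_arm:
  rows: [0,0,0,0,0,0,0,0]

```text
clock: 1.6
tcp_pos: [0.6219, -0.1404, 0.2447]
orientation: [-2.231, -2.211, 0.002]
contact_force: [-0.2, -0.1, 0.1]
grip_width: 0.0852
gripper_force: 0.0
```

Run:
```python
from h import *
np.set_printoptions(precision=4,suppress=True)
o=r.get_obs();R,_=cv2.Rodrigues(o['orientation']);print(o['clock'],o['tcp_pos'],o['contact_force'],R)
print("tab rel tool cm",R.T@(np.array([.6227,-.1385,.07])-o['tcp_pos'])*100)
```

```text
1.6 [ 0.6219 -0.1404  0.2447] [-0.1524 -0.1061  0.1385] [[ 0.0093  1.     -0.0015]
 [ 1.     -0.0093 -0.0005]
 [-0.0006 -0.0015 -1.    ]]
tab rel tool cm [ 0.2051  0.1074 17.466 ]
```

move_arm:
  rows: [0.1,0,5,0,0.2,0.1,9,0,0.2,0.1,13,0,0.2,0.1,15.5,0,0.2,0.1,17,0,0.2,0.1,17.4,0,0.2,0.1,17.4,0]

```text
clock: 2.48
tcp_pos: [0.6238, -0.1385, 0.072]
orientation: [2.232, 2.21, 0.001]
contact_force: [-1.3, 0.5, 0.5]
grip_width: 0.0853
gripper_force: 0.0
```

move_arm:
  rows: [0,0,0,0,0,0,0,0,0,0,0,0,0,0,0,0,0,0,0,0,0,0,0,0,0,0,0,0]
  fingers: 0
  newtons: 40

```text
clock: 3.35
tcp_pos: [0.6237, -0.138, 0.0717]
orientation: [2.231, 2.211, 0.001]
contact_force: [-0.5, -0.6, 5.1]
grip_width: 0.0195
gripper_force: 40.1
```

move_arm:
  rows: [1,0,0,0,3,0,0,0,5,0,0,0,7,0,0,0,9,0,0,0,11,0,0,0,13,0,0,0,15,0,0,0,16.5,0,0,0,16.8,0,0,0]

```text
clock: 4.6
tcp_pos: [0.6251, 0.0308, 0.0717]
orientation: [2.23, 2.212, -0.0]
contact_force: [0.1, -5.1, 7.0]
grip_width: 0.0196
gripper_force: 40.5
```

move_arm:
  rows: [0.2,0,0,0,0.5,0,0,0,0.8,0,0,0,1.1,0,0,0,1.4,0,0,0,1.6,0,0,0,1.6,0,0,0]

```text
clock: 5.48
tcp_pos: [0.6255, 0.0446, 0.0717]
orientation: [2.232, 2.209, -0.001]
contact_force: [-0.7, -4.7, 6.6]
grip_width: 0.0196
gripper_force: 40.5
```

move_arm:
  rows: [0.2,0,0,0,0.4,0,0,0,0.5,0,0,0,0.5,0,0,0]

```text
clock: 5.98
tcp_pos: [0.6255, 0.0494, 0.0717]
orientation: [2.232, 2.208, -0.002]
contact_force: [-0.1, -5.2, 7.3]
grip_width: 0.0194
gripper_force: 40.5
```

move_arm:
  rows: [0.1,0,0,0,0.2,0,0,0,0.3,0,0,0,0.3,0,0,0]

```text
clock: 6.48
tcp_pos: [0.6256, 0.0523, 0.0717]
orientation: [2.232, 2.208, -0.002]
contact_force: [0.2, -5.5, 7.2]
grip_width: 0.0195
gripper_force: 40.5
```

move_arm:
  rows: [0.15,0,0,0,0.3,0,0,0,0.3,0,0,0]

```text
clock: 6.85
tcp_pos: [0.6256, 0.053, 0.0716]
orientation: [2.232, 2.206, -0.005]
contact_force: [-0.7, -10.6, 8.9]
grip_width: 0.0197
gripper_force: 40.7
```

move_arm:
  rows: [0.15,0,0,0,0.3,0,0,0,0.3,0,0,0]

```text
clock: 7.22
tcp_pos: [0.6259, 0.0531, 0.0717]
orientation: [2.232, 2.202, -0.009]
contact_force: [-0.3, -15.2, 9.8]
grip_width: 0.0194
gripper_force: 40.8
```

move_arm:
  rows: [-0.3,0,0,0,-0.3,0,0,0]

```text
clock: 7.48
tcp_pos: [0.6259, 0.0531, 0.0717]
orientation: [2.232, 2.206, -0.004]
contact_force: [0.6, -9.3, 7.7]
grip_width: 0.0195
gripper_force: 40.5
```

move_arm:
  rows: [0,0,0,0,0,0,0,0,0,0,0,0,0,0,0,0,0,0,0,0]
  fingers: 1

```text
clock: 8.1
tcp_pos: [0.6252, 0.0573, 0.0712]
orientation: [-2.231, -2.211, -0.0]
contact_force: [0.1, -0.4, 0.5]
grip_width: 0.0856
gripper_force: 0.0
```

move_arm:
  rows: [0,0,-2,0,0,0,-6,0,0,0,-11,0,0,-5,-11.5,0,0,-10,-11.5,0,0,-15,-11.5,0,0,-15,-11.5,0]

```text
clock: 8.98
tcp_pos: [0.4719, 0.0582, 0.1873]
orientation: [2.229, 2.212, -0.003]
contact_force: [1.3, 0.2, -0.1]
grip_width: 0.0853
gripper_force: 0.0
```

Run:
```python
from h import *
a=r.grab_frame('top');b=r.grab_frame('side')
cv2.imwrite('pics/t1.png',a);cv2.imwrite('pics/s1.png',b)
crop('',180,110,165,125,4.8,a,'pics/c3.png')
o=r.get_obs();print(o['tcp_pos'],o['clock'])
```

```text
[0.47597303 0.05856824 0.18777911] 9.075
```

View pics/c3.png

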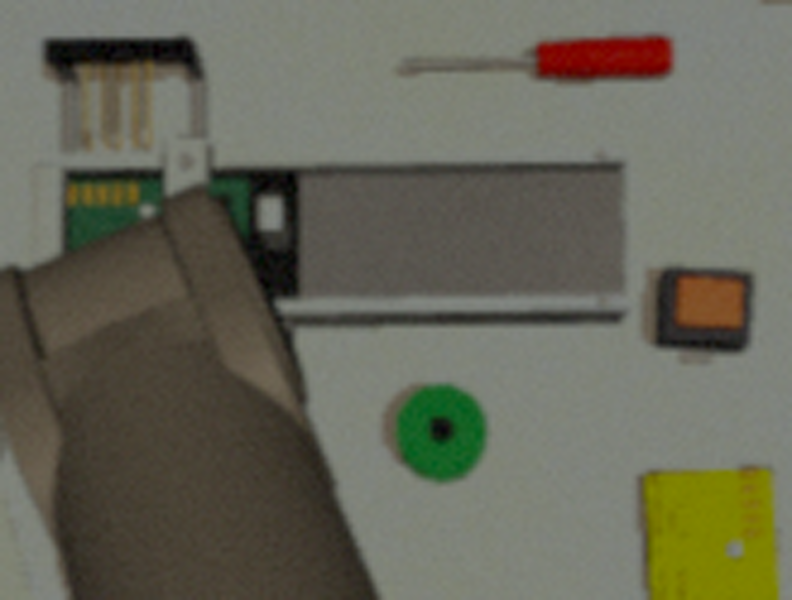

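The board's front edge is now at the stop face (crop u≈66), so the carrier is home. Next is the handle.

move_arm:
  rows: [3,1.5,0,0,6,3,0,0,8.5,3.7,0,0,8.5,3.7,0,0,8.5,3.7,0,0]
  fingers: 0.5

```text
clock: 9.7
tcp_pos: [0.5136, 0.1424, 0.1863]
orientation: [2.232, 2.21, -0.0]
contact_force: [1.0, -0.4, -0.3]
grip_width: 0.0428
gripper_force: 0.0
```

Run:
```python
from h import *
np.set_printoptions(precision=4,suppress=True)
o=r.get_obs();R,_=cv2.Rodrigues(o['orientation']);print(o['tcp_pos'],o['grip_width'],R)
print(R.T@(np.array([.5128,.1445,.060])-o['tcp_pos'])*100)
# mark/pointer lines: subpixel profile in the clean top picture, column of blade and of handle
a=cv2.imread('pics/top0.png').astype(int).sum(2)
print('blade',[(v,int(a[v,232:238].mean())) for v in range(204,222)])
print('ptr',[(v,a[v,222:230].tolist()) for v in range(192,201)])
print('handle',[(v,int(a[v,190:218].mean())) for v in range(188,203)])
```

```text
[0.5136 0.1424 0.1863] 0.042775391814344206 [[ 0.01    0.9999 -0.    ]
 [ 0.9999 -0.01   -0.0003]
 [-0.0003 -0.     -1.    ]]
[ 0.2126 -0.0825 12.631 ]
blade [(204, 217), (205, 234), (206, 231), (207, 212), (208, 228), (209, 227), (210, 277), (211, 264), (212, 270), (213, 300), (214, 288), (215, 213), (216, 221), (217, 202), (218, 239), (219, 244), (220, 242), (221, 227)]
ptr [(192, [315, 365, 362, 364, 362, 359, 360, 312]), (193, [314, 359, 362, 371, 360, 366, 363, 324]), (194, [312, 359, 363, 355, 360, 361, 356, 321]), (195, [301, 347, 346, 341, 339, 352, 354, 314]), (196, [273, 289, 284, 289, 305, 312, 315, 312]), (197, [225, 294, 309, 312, 327, 346, 337, 317]), (198, [248, 321, 357, 361, 350, 359, 358, 319]), (199, [302, 338, 361, 364, 362, 360, 364, 323]), (200, [355, 369, 363, 365, 366, 356, 352, 324])]
handle [(188, 345), (189, 343), (190, 343), (191, 319), (192, 205), (193, 70), (194, 43), (195, 41), (196, 49), (197, 118), (198, 247), (199, 334), (200, 359), (201, 361), (202, 359)]
```

Run:
```python
from h import *
a=cv2.imread('pics/top0.png');b=cv2.imread('pics/side0.png')
A=cv2.resize(a[188:222,205:245],None,fx=10,fy=10,interpolation=cv2.INTER_CUBIC)
B=cv2.resize(b[230:272,225:275],None,fx=9,fy=9,interpolation=cv2.INTER_CUBIC)
h=max(len(A),len(B));M=np.zeros((h,A.shape[1]+B.shape[1],3),np.uint8);M[:len(A),:A.shape[1]]=A;M[:len(B),A.shape[1]:]=B
cv2.imwrite('pics/m.png',cv2.convertScaleAbs(M,alpha=1.6))
print(M.shape,proj('side',[[.5137,.0793,.036],[.4695,.075,.036],[.4695,.06,.038],[.4695,.045,.036]]),proj('top',[[.4695,.075,.036]]))
```

```text
(378, 850, 3) [[240.51827672 241.44081884]
 [253.48023824 246.82631113]
 [256.29851023 243.00927504]
 [259.13730835 240.03242908]] [[229.72014519 211.22679795]]
```

View pics/m.png

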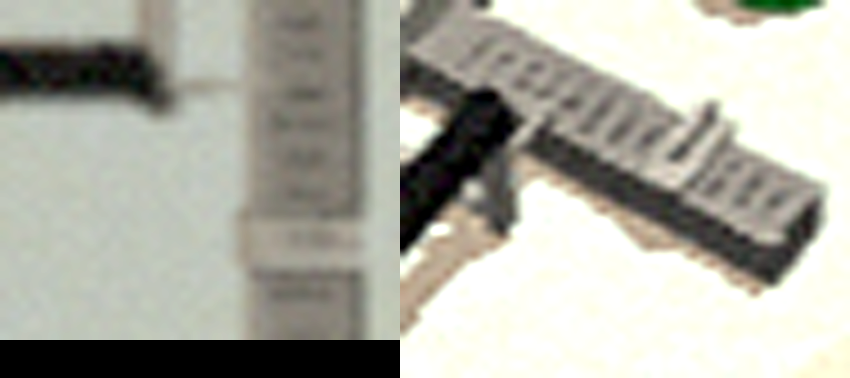

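move_arm:
  rows: [0.2,0,4,0,0.2,0,8,0,0.2,-0.1,11,0,0.2,-0.1,12.4,0,0.2,-0.1,12.6,0,0.2,-0.1,12.6,0]

```text
clock: 10.45
tcp_pos: [0.5129, 0.1451, 0.0613]
orientation: [2.232, 2.21, 0.002]
contact_force: [0.2, -0.3, -0.1]
grip_width: 0.0427
gripper_force: 0.0
```

The crop shows the pointer at top row 196.0, its tip near side (240,242), and the saddle centre at top row 211.7. In the side view the blade's top runs from (255.6,246.7) to (259.7,241.2).

Run:
```python
from h import *
np.set_printoptions(precision=4,suppress=True)
print('ptr top',onz('top',228,196.0,.036),'side',onz('side',240.1,242.3,.036))
for z in(.026,.03): print('saddle top',onz('top',235,211.7,z))
print('blade side',onz('side',255.6,246.7,.038),onz('side',259.7,241.2,.038))
```

```text
ptr top [0.5138 0.0798 0.036 ] side [0.5129 0.0826 0.036 ]
saddle top [0.4689 0.0608 0.026 ]
saddle top [0.4685 0.0604 0.03  ]
blade side [0.4635 0.0724 0.038 ] [0.4647 0.0489 0.038 ]
```

move_arm:
  rows: [0,0,0,0,0,0,0,0,0,0,0,0,0,0,0,0,0,0,0,0]
  fingers: 0
  newtons: 60

```text
clock: 11.08
tcp_pos: [0.5143, 0.1453, 0.0616]
orientation: [2.23, 2.209, 0.006]
contact_force: [4.8, -1.9, 5.1]
grip_width: 0.013
gripper_force: 59.8
```

move_arm:
  rows: [0,-0.5,0,0,0,-1.2,0,0,0,-2,0,0,0,-2.8,0,0,0,-3.5,0,0,0,-4,0,0,0,-4.3,0,0,0,-4.5,0,0,0,-4.5,0,0]

```text
clock: 12.2
tcp_pos: [0.4706, 0.1455, 0.0616]
orientation: [2.23, 2.208, 0.008]
contact_force: [10.0, -1.8, 1.1]
grip_width: 0.0128
gripper_force: 59.2
```

Run:
```python
from h import *
a=r.grab_frame('top');b=r.grab_frame('side');o=r.get_obs();print(o['clock'],o['tcp_pos'],o['contact_force'],o['gripper_force'])
cv2.imwrite('pics/t2.png',a);cv2.imwrite('pics/s2.png',b)
A=cv2.resize(a[130:230,180:250],None,fx=5,fy=5,interpolation=cv2.INTER_CUBIC)
B=cv2.resize(b[220:280,215:275],None,fx=7,fy=7,interpolation=cv2.INTER_CUBIC)
M=np.zeros((500,A.shape[1]+B.shape[1],3),np.uint8);M[:len(A),:A.shape[1]]=A;M[:len(B),A.shape[1]:]=B
cv2.imwrite('pics/m2.png',cv2.convertScaleAbs(M,alpha=1.6))
```

```text
12.3 [0.47068199 0.1454888  0.06157012] [ 9.55509643 -1.6384178   0.94084592] 59.22144412994385
```

View pics/m2.png

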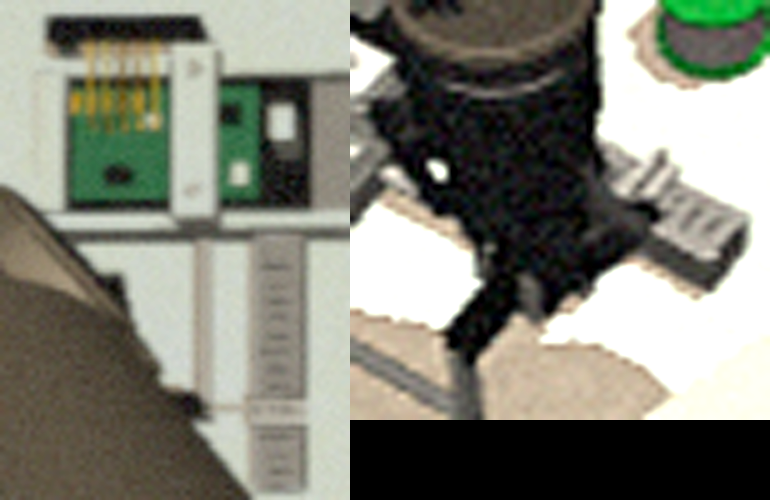

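The pointer is at top crop row 407 and the saddle spans about 398 to 421. They are nearly level, with perhaps 1 mm to go, so I'll check the profiles numerically.

Run:
```python
from h import *
fs=sum(r.grab_frame('top').astype(float).sum(2) for _ in range(6))/6
for v in range(206,218): print(v,int(fs[v,223:228].mean()),int(fs[v,229:232].mean()),int(fs[v,232:240].mean()))
print(r.get_obs()['tcp_pos'],proj('top',[[.4706,.08,.036],[.4687,.06,.028],[.4687,.06,.038]]))
```

```text
206 388 308 250
207 389 309 236
208 389 296 243
209 385 274 245
210 366 299 306
211 321 283 288
212 343 276 291
213 376 311 325
214 382 308 313
215 389 281 233
216 388 304 245
217 387 306 231
[0.47072141 0.14551338 0.06159354] [[227.98288958 210.87510826]
 [235.19563967 211.6920712 ]
 [234.86152307 211.34944576]]
```

move_arm:
  rows: [0,-0.1,0,0,0,-0.1,0,0,0,-0.1,0,0,0,-0.1,0,0,0,-0.1,0,0,0,-0.1,0,0]

```text
clock: 13.35
tcp_pos: [0.4698, 0.1455, 0.0616]
orientation: [2.23, 2.207, 0.009]
contact_force: [10.4, -2.7, 2.3]
grip_width: 0.0133
gripper_force: 59.3
```

Run:
```python
from h import *
o=r.get_obs();print(o['clock'],o['tcp_pos'],o['qvel'].round(4),o['gripper_force'])
print(r.hand_in())
```

```text
13.35 [0.469808   0.14551971 0.06160317] [-0.0015 -0.0013 -0.0017  0.0005  0.0013  0.0001  0.0002] 59.25327658653259
the job is handed in; nothing more can be done
None
```

I handed the job in at 13.4 s, but hand-in returned no verdict: the carrier is home against the end stop, and the gripper holds the handle at about 59 N with the pointer within roughly 1 mm of the mark by my estimate.

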